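# Pack the framing jig and squeeze the frame

### The arm

A 6-joint arm with a two-finger parallel gripper is mounted at the origin on the work surface. World frame = base frame: x ahead of the robot, y to its left, z up, the work surface at z = 0. Lengths are in mm, angles in rad, forces in N, time in s.
With the tool pointing down it reaches from about 350 to 975 mm from the base axis. Payload 7.1 kg.
Tool frame: the origin (TCP) lies at the very end of the fingers, on their centre line; the grasp point (between the pads) lies ctrl.hold_point_z behind it (ctrl.hold_point_z is the distance from the TCP to the grasp point, in mm); z points along the fingers, y is the line along which they close (so a half turn about z gives the same grasp; the last joint's range is limited). The gripper opens to 88 mm and grips with 3 to 60 N. Pads are 20 mm wide; open, the fingers measure 115 mm over their backs; the gripper's body (75 mm by 178 mm) begins 61 mm behind the grasp point.
Start: joints at [1.19, 0.423, 1.63, -0, 1.089, -0.019], TCP at [221.192, 584.533, 222.675] pointing down, gripper open.
Joint ranges: [-3, 3], [-0.9, 2.11], [0.09, 2.58], [-1.31, 4.45], [0.11, 2.69], [-2.54, 2.54]. Speed limits (rad/s): [2.39, 2.39, 3.01, 3.14, 3.14, 3.14].

### API

Orientations are given as a rotation vector (axis times angle).
In Python, from workcell import ctrl gives the robot as it stands. The module is installed in compiled form; this text tells all that it offers.
- The arm moves only by the shell command python3 -m creep 'ROWS'. ROWS is JSON, a list of rows, each an object with "translation": the shift along the tool's x, y, z in mm, a list of three; "angular": the turn, a rotation vector about the tool's x, y, z in rad, a list of three; "jaw": the opening, from 0 (shut) to 1 (fully open). A call has exactly 8 rows; each row is the pose to reach, as a shift and turn from the pose commanded when the call began, along the tool's axes at that moment; what a row does not reach only later rows make up. A row lasts 1/8 s, in which the tool goes at most 62.5 mm and 10.7 degrees, less where a joint would pass 70% of its speed; a pose out of reach is approached as far as the arm can. A call with a gripper value outside its range is refused whole. The fingers move at their own pace and stop on an object; the grip force is fixed at half the most. Time passes only in rows, so rows that repeat a pose let the fingers close, or fill a call up. It gives the time, the measured TCP pose, the force, the opening and the grip force at its end, in the units of the state.
- ctrl.get_obs(): the state, without advancing time (a new reading comes with each control period).
- ctrl.get_image(name): name is "side" or "top" or "wrist"; returns the picture (384x512x3 uint8, red, green, blue); there is no depth.
- ctrl.camera_info(name): a dict with "camera_matrix" (3x3 intrinsics, pixels), "world_from_camera" (4x4, takes a point from camera to world coordinates). Camera axes: x right, y up, looking along -z (the intrinsics and any distortion apply to the point x, -y, -z); pixel columns grow to the right and rows downward; lengths in mm; the calibration is good to about 2 mm. The wrist camera is an equidistant fisheye: a pixel r from the principal point sees the ray r / f radians off the axis. A picture is of the moment at which its call begins: read the wrist's pose just before it. camera_info takes no time and is no camera call; for the wrist camera it gives the pose at the moment of the call.
- ctrl.close_job(): hands the job in; it is judged then, once.
Trained networks look in the newest picture that a camera, given by its name, has taken for a name from the list of things; names that differ only in an ending like _2 or _b are one class to them, and where a whole thing is asked for, a point or a joint stands for the part that bears it (a point fixed in the world has none). Each returns a list of dicts, best first, with "score" (0 to 1); they miss things now and then, are a little off and sometimes report something else, mostly with a low value. They report only what shows in the picture. A call takes as long as a camera call. They do not tell look-alikes from the thing itself.
- ctrl.look_for(camera, label): "rect" ([left, top, right, bottom] in pixels, round what is visible of it).
The state is a dict: "t": time; "qpos": joint angles; "qvel": joint speeds; "joint_torque": joint torques, N m; "ee_pos": TCP position; "orientation": TCP orientation; "ft_force": force on the tool from outside, world axes, zero at the start; "moment": the same for the moment, N m; "width": finger opening in mm; "grasp_force": force on a finger pad.
Only numpy, scipy, OpenCV 4.12 (cv2) and the standard library are available. Lean on these libraries where they do the work, as an engineer would, in place of code of your own. Each camera call takes 0.05 s, during which the arm holds its last target. There are 200 camera calls.

### The job

Pack the gap between the jig's sliding jaw and the white frame: take wooden packing blocks one by one from their rack and stand them upright in the gap, on the jig's board, in line with the jaw and broad side to the frame, until the jaw, pushed by its wooden grip, closes up on the stack before its travel ends. Then push the jaw firmly but gently so that it squeezes the stack tight against the frame, and finish while still holding it pushed, as a spring draws it back when it is let go. Leave blocks that are not needed standing in the rack and leave all the other things where they are.

Things in the scene. Friction and masses are not known exactly. Their poses are not given: they have to be found in the camera images.
- jig: plywood framing jig, fixed: board 470 x 170 mm, top 12 mm above the table. Origin on the table, on its centre line, below the face of the fully open jaw; x: squeeze direction, from jaw to frame; z up. Board from x = -135 to 335 mm. Guide rails 32 mm high beside the jaw, y = 33 to 47 mm, only at x < -15 mm. The gap, from x = 0 to the frame, is open above and at both sides
- jaw (a joint): travel in m of the jig's sliding jaw towards the frame, along the jig's x: 0 = fully back (start; a spring pulls it back with 3 N there, 5 N at the end), 0.032 = end of travel. The jaw's pushing face is at jig x = this value; it is 60 mm wide, its top 42 mm above the table
- jaw_handle (a point): centre of the upright wooden grip on top of the jaw: a square post 28 x 28 mm (sides along jig x and y), from 42 to 96 mm above the table; on the aluminium jaw (85 mm long), 55 mm behind the jaw's pushing face and moving with it; this point is 69 mm above the table
- frame: white picture frame, immovable in the jig against its fence: 180 mm along x, 150 mm across, rails 28 x 28 mm, top 40 mm above the table. Origin in the middle of its near face (which faces the jaw), on the board's top; axes as the jig's. It lies 60 to 94 mm from the open jaw's face, different each time
- rack: low plywood rack, fixed to the table, 142 x 64 mm, in which the packing blocks stand in a row along its x, 32 mm apart, between 5 mm dividers 26 mm above the table. Origin under its middle, on the table. The rack's floor is 10 mm above the table. Its two ends in y are open.
- block0_center (a point): centre of a plain wooden packing block, 24 mm thick (its x), 44 mm wide (its y), 70 mm tall (its z); four alike, about 50 g. At the start it stands upright in the rack, bottom 10 mm above the table; it belongs in the jig's gap upright, standing on the board, its thickness along the squeeze direction and its width across
- block1_center (a point): centre of a plain wooden packing block, 24 mm thick (its x), 44 mm wide (its y), 70 mm tall (its z); four alike, about 50 g. At the start it stands upright in the rack, bottom 10 mm above the table; it belongs in the jig's gap upright, standing on the board, its thickness along the squeeze direction and its width across
- block2_center (a point): centre of a plain wooden packing block, 24 mm thick (its x), 44 mm wide (its y), 70 mm tall (its z); four alike, about 50 g. At the start it stands upright in the rack, bottom 10 mm above the table; it belongs in the jig's gap upright, standing on the board, its thickness along the squeeze direction and its width across
- block3_center (a point): centre of a plain wooden packing block, 24 mm thick (its x), 44 mm wide (its y), 70 mm tall (its z); four alike, about 50 g. At the start it stands upright in the rack, bottom 10 mm above the table; it belongs in the jig's gap upright, standing on the board, its thickness along the squeeze direction and its width across
- jar: closed paint jar, 44 mm across, 55 mm tall, standing inside the white frame; not part of the job, to be left where it is; origin under its middle
- marker: black marker pen, 16 mm thick, 130 mm long, lying on the table beside the jig; not part of the job, to be left where it is; origin under its middle (its axis)
- cup: white plastic cup, 76 mm across, 85 mm tall, on the table; not part of the job, to be left where it is; origin under its middle
- tube: cardboard tube, 44 mm across, 110 mm tall, standing on the table; not part of the job, to be left where it is; origin under its middle
- tape: empty tape ring, 64 mm across, 24 mm high, lying in the grey caddy; not part of the job, to be left where it is; origin under its middle
- gluestick: glue stick, 24 mm across, 75 mm tall, standing in the grey caddy; not part of the job, to be left where it is; origin under its middle
Not all that is in view belongs to the job. What is shaped like the part that bears block0_center but purple or turquoise is not meant.

How it is judged:
By the outcome, as a careful person would: the job done as asked, in the order asked, and still so for the second after the job is handed in, while the arm keeps its last pose, push and grip.
It also fails if it takes over 72 s, if anything falls off the work surface, if the arm or the gripper's body presses on something with over 40 N, if the wrist force passes 120 N, or if a joint passes its speed limit or range.

## Working session

There is one attempt and no reset: what is moved stays moved. The work goes in short steps, Python scripts to look and compute and a shell command to move; the robot and the scene stay as the last step left them, time stands still between calls to the robot, and variables do not carry over. Pictures are saved under pics/ and viewed, at most 10 in all, crops included, and the job is handed in when it is done.

```bash
mkdir -p pics; cat > h.py <<'E'
import numpy as np, cv2
from workcell import ctrl
from scipy.spatial.transform import Rotation as R
def snap(cam,name):
    im=ctrl.get_image(cam); cv2.imwrite(f'pics/{name}.png',im[:,:,::-1]); return im
def ray(cam,u,v,info=None):
    i=info or ctrl.camera_info(cam); K=np.array(i['camera_matrix']);T=np.array(i['world_from_camera'])
    a=(u-K[0,2])/K[0,0]; b=(v-K[1,2])/K[1,1]
    if cam=='wrist':
        r=np.hypot(a,b); s=np.sin(r)/r if r>1e-9 else 1; d=np.array([a*s,-b*s,-np.cos(r)])
    else: d=np.array([a,-b,-1])
    return T[:3,3],T[:3,:3]@d
def atz(cam,u,v,z,info=None):
    o,d=ray(cam,u,v,info); return o+d*(z-o[2])/d[2]
def proj(cam,P,info=None):
    i=info or ctrl.camera_info(cam); K=np.array(i['camera_matrix']);T=np.array(i['world_from_camera'])
    p=T[:3,:3].T@(np.array(P)-T[:3,3]); x,y,z=p[0],-p[1],-p[2]
    if cam=='wrist':
        h=np.hypot(x,y); th=np.arctan2(h,z); a,b=x/h*th,y/h*th
    else: a,b=x/z,y/z
    return K[0,0]*a+K[0,2],K[1,1]*b+K[1,2]
def pose():
    o=ctrl.get_obs(); return np.array(o['ee_pos']),R.from_rotvec(o['orientation'])
E
python3 - <<'E'
from h import *
import json
for c in ['top','side','wrist']:
    i=ctrl.camera_info(c); print(c,np.round(i['camera_matrix'],1).tolist(),np.round(i['world_from_camera'],3).tolist())
a=snap('top','top0');b=snap('side','side0')
cv2.imwrite('pics/t0.png',cv2.resize(a[:,:,::-1],(800,600),interpolation=cv2.INTER_CUBIC))
for n in ['jig','frame','rack','jaw_handle','block0_center','jaw']:
    print(n,[(np.round(d['rect']).tolist(),round(d['score'],2)) for d in ctrl.look_for('top',n)])
o=ctrl.get_obs();print(o); print(ctrl.hold_point_z, R.from_rotvec(o['orientation']).as_matrix().round(3))
E
```

```text
top [[415.0, 0.0, 256.2], [0.0, 415.0, 191.7], [0.0, 0.0, 1.0]] [[-0.008, 0.984, -0.18, 316.373], [-1.0, -0.005, 0.02, 15.878], [0.019, 0.18, 0.983, 1187.549], [0.0, 0.0, 0.0, 1.0]]
side [[354.4, 0.0, 246.7], [0.0, 354.4, 196.5], [0.0, 0.0, 1.0]] [[0.84, 0.383, -0.384, 193.72], [-0.542, 0.61, -0.578, -492.604], [0.013, 0.694, 0.72, 655.232], [0.0, 0.0, 0.0, 1.0]]
wrist [[297.3, 0.0, 253.1], [0.0, 297.3, 197.0], [0.0, 0.0, 1.0]] [[0.354, -0.897, -0.265, 148.87], [0.935, 0.339, 0.101, 611.9], [-0.0, -0.283, 0.959, 384.508], [0.0, 0.0, 0.0, 1.0]]
jig [([190.0, 76.0, 285.0, 235.0], 0.74), ([130.0, 183.0, 148.0, 200.0], 0.48)]
frame [([196.0, 81.0, 261.0, 162.0], 0.64)]
rack [([146.0, 184.0, 170.0, 241.0], 0.63)]
jaw_handle [([235.0, 183.0, 260.0, 239.0], 0.72), ([127.0, 182.0, 149.0, 201.0], 0.62)]
block0_center [([137.0, 249.0, 156.0, 264.0], 0.66), ([140.0, 215.0, 164.0, 230.0], 0.61), ([164.0, 256.0, 184.0, 275.0], 0.61)]
jaw [([237.0, 183.0, 260.0, 242.0], 0.7), ([361.0, 182.0, 373.0, 196.0], 0.69)]
{'t': 0.4, 'qpos': array([ 1.18999108e+00,  4.23226439e-01,  1.62996819e+00, -1.91841087e-07,
        1.08860928e+00, -1.89819236e-02]), 'qvel': array([-0.00163178, -0.00309897, -0.00041214,  0.00203301, -0.00081022,
       -0.00033883]), 'joint_torque': array([-2.29558445e-04, -5.44025230e+01, -2.73661190e+01,  6.43083919e-02,
        1.88707426e-02, -7.10162135e-05]), 'ee_pos': array([221.17638501, 584.47974513, 222.56921583]), 'orientation': array([-5.65247894e-01, -3.09028099e+00,  3.25288621e-04]), 'ft_force': array([-0.4569021 ,  0.68538205,  0.47269139]), 'moment': array([ 0.00631852, -0.03256474,  0.04097025]), 'grasp_force': 0.0, 'width': 87.65016133210253}
18.700000000000003 [[-0.935  0.354 -0.   ]
 [ 0.354  0.935 -0.   ]
 [ 0.    -0.    -1.   ]]
```

View pics/t0.png

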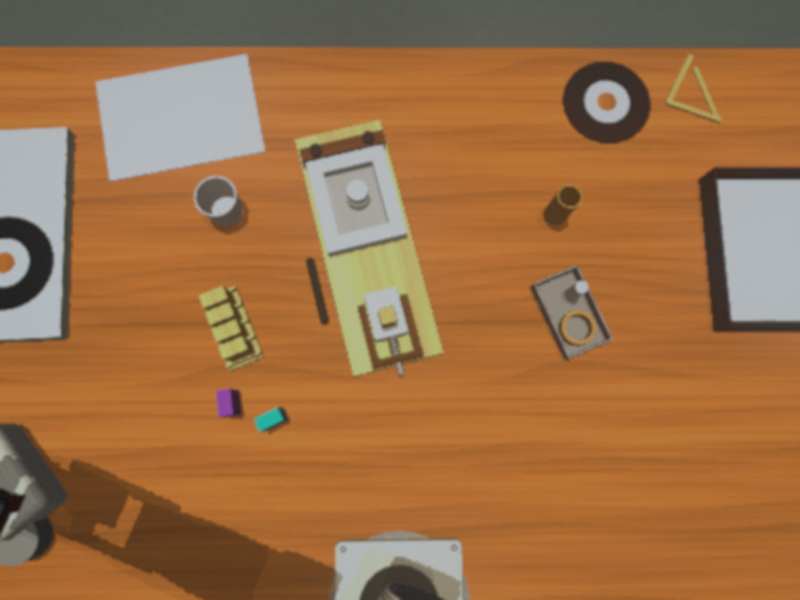

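View pics/side0.png

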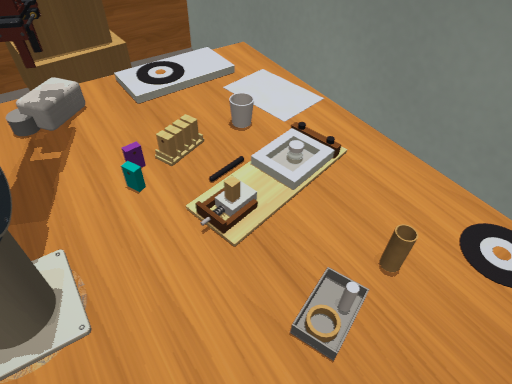

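The top picture shows the jig at about (370,250) in the 800x600 view. The frame's near edge runs (330,253)-(406,235) and the jaw with its grip is at (387,315). The rack with four plain wooden blocks is at (230,325). The purple (228,403) and turquoise (270,419) look-alikes are not meant; the plain wooden ones in the rack are.

```bash
python3 - <<'E'
from h import *
i=ctrl.camera_info('top'); s=512/800
def P(u,v,z): return atz('top',u*s,v*s,z,i)[:2]
for n,pts,z in [('board',[(296,140),(381,121),(442,352),(353,376)],12),('frame near top',[(330,253),(406,235)],40),('frame far',[(306,162),(380,145)],40),('jawface',[(366,294),(399,287)],42),('grip top',[(387,315)],96),('blocktops',[(215,296),(222,311),(229,329),(236,347)],80),('rack c',[(222,290),(260,359),(229,369)],10)]:
    print(n,[P(*p,z).round(0).tolist() for p in pts])
E
```

```text
board [[845.0, 190.0], [884.0, 27.0], [434.0, -83.0], [392.0, 79.0]]
frame near top [[613.0, 120.0], [647.0, -19.0]]
frame far [[788.0, 167.0], [822.0, 29.0]]
jawface [[537.0, 54.0], [549.0, -5.0]]
grip top [[490.0, 17.0]]
blocktops [[527.0, 314.0], [501.0, 301.0], [469.0, 288.0], [438.0, 275.0]]
rack c [[551.0, 321.0], [424.0, 247.0], [406.0, 302.0]]
```

```bash
cat >> h.py <<'E'
def go(x,y,z,yawx):
    "yawx: yaw of the rack/jig x; tool x = -that, tool y = its y"
    p,r=pose(); c,s=np.cos(yawx),np.sin(yawx)
    t=np.array([[-c,-s,0],[-s,c,0],[0,0,-1]]).T if 0 else np.array([[-c,-s,0],[-s,c,0],[0,0,-1.]])
    print('move',np.round(r.inv().apply(np.array([x,y,z])-p),1).tolist(),np.round((r.inv()*R.from_matrix(t)).as_rotvec(),3).tolist())
E
python3 -c "
from h import *
go(484,294,200,.41)"
```

```text
move [-348.6, -178.6, 22.6] [-0.0, -0.0, -0.772]
```

```bash
python3 -m creep '[{"translation":[-50,-25,3],"angular":[0,0,-0.12],"jaw":1},{"translation":[-100,-50,6],"angular":[0,0,-0.25],"jaw":1},{"translation":[-150,-75,10],"angular":[0,0,-0.38],"jaw":1},{"translation":[-200,-100,13],"angular":[0,0,-0.5],"jaw":1},{"translation":[-250,-126,16],"angular":[0,0,-0.62],"jaw":1},{"translation":[-300,-152,19],"angular":[0,0,-0.72],"jaw":1},{"translation":[-349,-179,23],"angular":[0,0,-0.772],"jaw":1},{"translation":[-349,-179,23],"angular":[0,0,-0.772],"jaw":1}]'
python3 - <<'E'
from h import *
i=ctrl.camera_info('wrist'); im=snap('wrist','w1')
import pickle; pickle.dump(i,open('w1.pkl','wb')); print(pose()[0])
cv2.imwrite('pics/w1b.png',cv2.resize(im[:,:,::-1],(800,600),interpolation=cv2.INTER_CUBIC))
for n in ['block0_center','rack']:
    print(n,[(np.round(d['rect']).tolist(),round(d['score'],2)) for d in ctrl.look_for('wrist',n)])
E
```

```text
t: 1.4
ee_pos: [486.2, 290.9, 199.5]
orientation: [-0.633, 3.077, -0.001]
ft_force: [-0.6, 0.4, -0.1]
width: 87.4
grasp_force: 0.0
[485.0303875  292.38503526 199.56085685]
block0_center [([240.0, 127.0, 287.0, 157.0], 0.81), ([231.0, 0.0, 282.0, 39.0], 0.74), ([289.0, 39.0, 330.0, 93.0], 0.71)]
rack [([235.0, 117.0, 293.0, 234.0], 0.72)]
```

View pics/w1b.png

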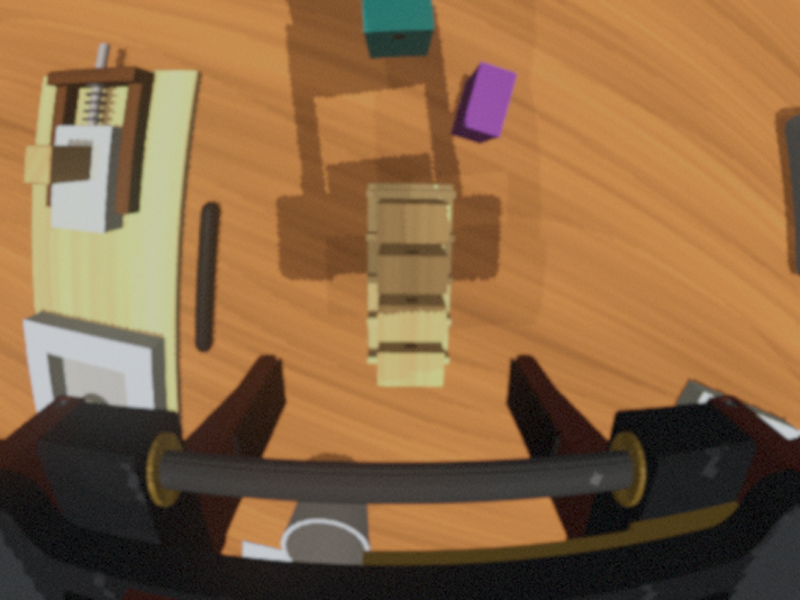

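The wrist view shows the four wooden blocks in the rack. Their tops lie between u=377-443, the dark gaps at v≈248, 298 and 346, and the outermost edge at v=386. The jig is on the left with jaw and frame.

```bash
python3 - <<'E'
from h import *
import pickle; i=pickle.load(open('w1.pkl','rb')); s=.64
print(np.round(i['world_from_camera'],3).tolist())
for n,pts,z in [('tops far edge',[(377,386),(443,386)],80),('gap far',[(411,349),(412,302),(413,254)],80),('gap near',[(411,343),(412,293),(413,243)],80),('top near',[(413,200)],80),('rack corners near',[(367,184),(455,184)],26)]:
    print(n,[atz('wrist',u*s,v*s,z,i)[:2].round(1).tolist() for u,v in pts])
im=cv2.imread('pics/w1.png'); crop=im[100:260,220:310]
cv2.imwrite('pics/w1c.png',cv2.resize(crop,(338,600),interpolation=cv2.INTER_CUBIC))
E
```

```text
[[-0.394, -0.881, -0.261, 415.204], [0.919, -0.378, -0.112, 260.584], [-0.0, -0.284, 0.959, 362.087], [0.0, 0.0, 0.0, 1.0]]
tops far edge [[547.4, 303.7], [530.0, 344.7]]
gap far [[513.8, 313.8], [484.4, 301.6], [456.0, 289.8]]
gap near [[509.9, 312.1], [479.0, 299.2], [449.7, 287.0]]
top near [[425.5, 276.5]]
rack corners near [[429.8, 244.6], [404.5, 302.5]]
```

View pics/w1c.png

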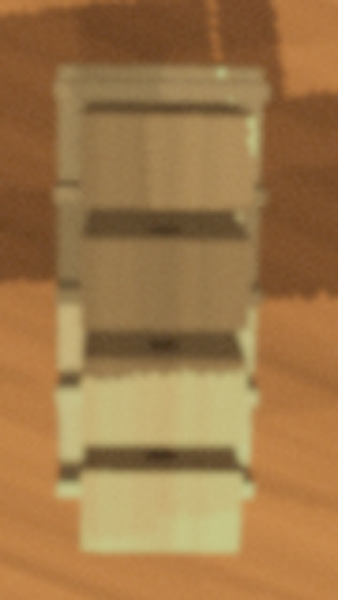

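```bash
python3 - <<'E'
from h import *
import pickle; i=pickle.load(open('w1.pkl','rb'))
from scipy.optimize import least_squares
far=[210,330,446,552]; near=[112,238,358,470]; uc=[166,164,163,160]
px=[];md=[]
for k in range(4):
    X=-48+32*k
    px+=[(uc[k],far[k]),(uc[k],near[k])]; md+=[(X+12,0,80),(X-12,0,80)]
px=np.array(px)/3.75+[220,100]
W=np.array([atz('wrist',u,v,80,i)[:2] for u,v in px]); md=np.array(md)[:,:2]
def f(q): c,s=np.cos(q[2]),np.sin(q[2]); return (W-(md@np.array([[c,s],[-s,c]])+q[:2])).ravel()
r=least_squares(f,[484,294,.41]); print(r.x,r.fun.reshape(-1,2).round(1).tolist())
x,y,a=r.x; print([(x+d*np.cos(a),y+d*np.sin(a)) for d in (-48,-16,16,48)])
for u0,u1,v in [(80,240,552),(82,244,446)]:
    A,B=[atz('wrist',220+u/3.75,100+v/3.75,80,i)[:2] for u in(u0,u1)];print(A,B,np.linalg.norm(A-B), np.arctan2(*(B-A)[::-1])-np.pi/2)
go(x-16*np.cos(a)+64*np.cos(a),y+48*np.sin(a),100,a)
E
```

```text
[4.83011892e+02 3.00839603e+02 4.00793985e-01] [[0.3, 0.4], [-0.6, -0.3], [0.1, 0.2], [-0.2, -0.3], [0.4, 0.5], [-0.2, -0.1], [0.4, 0.2], [-0.3, -0.5]]
[(np.float64(438.8158199556783), np.float64(282.112425197148)), (np.float64(468.2798683150324), np.float64(294.5972101082967)), (np.float64(497.7439166743864), np.float64(307.0819950194453)), (np.float64(527.2079650337405), np.float64(319.56677993059395))]
[547.53972834 303.83697176] [529.94421261 345.27951857] 45.02318136097958 0.40151156253189635
[517.81303755 292.16204537] [500.56207675 332.54820287] 43.916254007065014 0.4036905916568212
move [-50.0, 6.1, 99.7] [0.0, -0.0, 0.009]
```

```bash
python3 -m creep '[{"translation":[-25,3,10],"angular":[0,0,0.009],"jaw":1},{"translation":[-50,6.5,40],"angular":[0,0,0.009],"jaw":1},{"translation":[-50,6.5,90],"angular":[0,0,0.009],"jaw":1},{"translation":[-50,6.5,135],"angular":[0,0,0.009],"jaw":1},{"translation":[-50,6.5,155],"angular":[0,0,0.009],"jaw":1},{"translation":[-50,6.5,155],"angular":[0,0,0.009],"jaw":1},{"translation":[-50,6.5,155],"angular":[0,0,0.009],"jaw":0.3},{"translation":[-50,6.5,155],"angular":[0,0,0.009],"jaw":0.3}]'
python3 -m creep '[{"translation":[0,0,0],"angular":[0,0,0],"jaw":0.3},{"translation":[0,0,0],"angular":[0,0,0],"jaw":0.3},{"translation":[0,0,0],"angular":[0,0,0],"jaw":0.3},{"translation":[0,0,-30],"angular":[0,0,0],"jaw":0.3},{"translation":[0,0,-70],"angular":[0,0,0],"jaw":0.3},{"translation":[0,0,-110],"angular":[0,0,0],"jaw":0.3},{"translation":[0,0,-110],"angular":[0,0,0],"jaw":0.3},{"translation":[0,0,-110],"angular":[0,0,0],"jaw":0.3}]'
```

```text
t: 2.55
ee_pos: [528.6, 320.2, 46.5]
orientation: [-0.626, 3.076, 0.002]
ft_force: [-0.1, -0.9, 0.5]
width: 71.2
grasp_force: 0.0
t: 3.55
ee_pos: [527.0, 319.2, 154.0]
orientation: [0.626, -3.078, 0.001]
ft_force: [0.5, -0.3, -1.1]
width: 43.9
grasp_force: 30.0
```

```bash
python3 -c "
from h import *
go(680,65,200,.239)"
```

```text
move [-41.6, -293.7, -46.1] [-0.0, -0.001, 0.162]
```

```bash
python3 -m creep '[{"translation":[-5,-35,-20],"angular":[0,0,0.03],"jaw":0.3},{"translation":[-12,-85,-46],"angular":[0,0,0.06],"jaw":0.3},{"translation":[-19,-135,-46],"angular":[0,0,0.09],"jaw":0.3},{"translation":[-26,-185,-46],"angular":[0,0,0.12],"jaw":0.3},{"translation":[-33,-235,-46],"angular":[0,0,0.14],"jaw":0.3},{"translation":[-39,-275,-46],"angular":[0,0,0.162],"jaw":0.3},{"translation":[-42,-294,-46],"angular":[0,0,0.162],"jaw":0.3},{"translation":[-42,-294,-46],"angular":[0,0,0.162],"jaw":0.3}]'
python3 - <<'E'
from h import *
i=ctrl.camera_info('wrist'); im=snap('wrist','w2')
import pickle; pickle.dump(i,open('w2.pkl','wb')); print(pose()[0])
cv2.imwrite('pics/w2b.png',cv2.resize(im[:,:,::-1],(800,600),interpolation=cv2.INTER_CUBIC))
E
```

```text
t: 4.55
ee_pos: [680.6, 64.7, 199.2]
orientation: [0.373, -3.117, -0.001]
ft_force: [-0.8, 0.5, -0.7]
width: 44.0
grasp_force: 30.0
[680.13963167  65.67233395 199.47498469]
```

View pics/w2b.png

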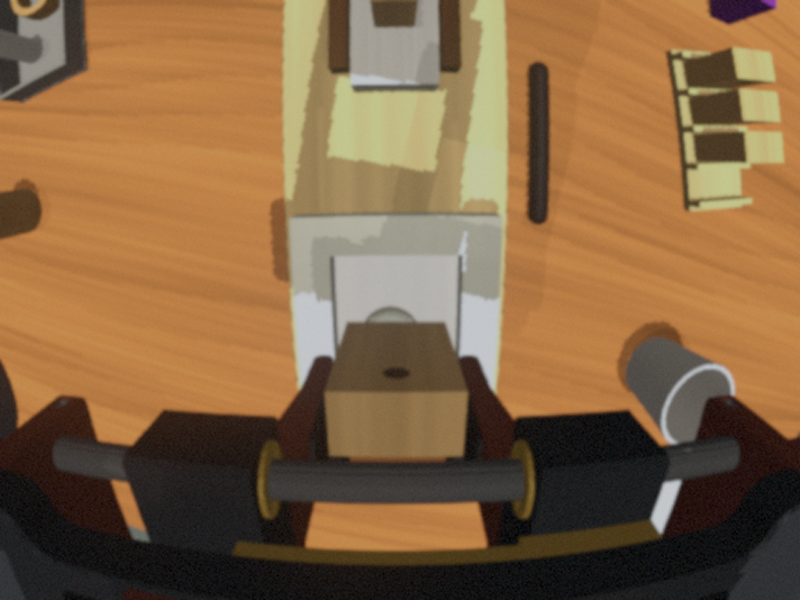

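The frame's near top edge runs (290,214)-(501,213), and the jaw's front edge is near (349,84)-(439,86). The block is held straight, at (396,390).

```bash
python3 - <<'E'
from h import *
import pickle; i=pickle.load(open('w2.pkl','rb')); s=.64
A,B=[atz('wrist',u*s,v*s,40,i)[:2] for u,v in[(290,214),(501,213.5)]]
print('frame',A,B,np.linalg.norm(A-B)); 
d=(B-A)/np.linalg.norm(B-A); yaw=np.arctan2(-d[0],d[1]); print('yaw',yaw)
n=np.array([np.cos(yaw),np.sin(yaw)]);t=np.array([-n[1],n[0]]);F=(A+B)/2
for nm,pts,z in [('jawtop',[(349,81),(440,83)],42),('jawbot',[(352,89),(438,90)],14),('board at v150',[(284.5,150),(506,150)],12),('rails end',[(331,71),(459,71)],32),('rails end44',[(331,71),(459,71)],44)]:
    for u,v in pts:
        p=atz('wrist',u*s,v*s,z,i)[:2]; print(nm,p.round(1),'rel',round((p-F)@n,1),round((p-F)@t,1))
print('F',F); D=14.5; T=F-n*D
# side-cam check of height etc. skipped
go(T[0],T[1],100,yaw); go(T[0],T[1],48,yaw)
im=cv2.imread('pics/w2.png'); cv2.imwrite('pics/w2c.png',cv2.resize(im[20:160,170:340],(728,600),interpolation=cv2.INTER_CUBIC))
E
```

```text
frame [648.43573087 -19.01424288] [613.17854769 124.92961748] 148.19886606479358
yaw 0.24020787773372432
jawtop [548.9   0.7] rel -92.0 -31.3
jawtop [535.8  60.9] rel -90.4 30.3
jawbot [5.495e+02 3.000e-01] rel -91.5 -31.8
jawbot [535.4  62. ] rel -90.6 31.5
board at v150 [604.9 -39.4] rel -47.1 -83.5
board at v150 [565.6 122.9] rel -46.7 83.4
rails end [542.4 -15.1] rel -102.1 -45.0
rails end [521.2  72.2] rel -101.9 44.8
rails end44 [544.7 -12.8] rel -99.3 -43.4
rails end44 [524.3  71.3] rel -99.1 43.2
F [630.80713928  52.9576873 ]
move [65.2, -0.8, 99.6] [0.001, -0.002, -0.001]
move [65.1, -0.8, 151.6] [0.001, -0.002, -0.001]
```

View pics/w2c.png

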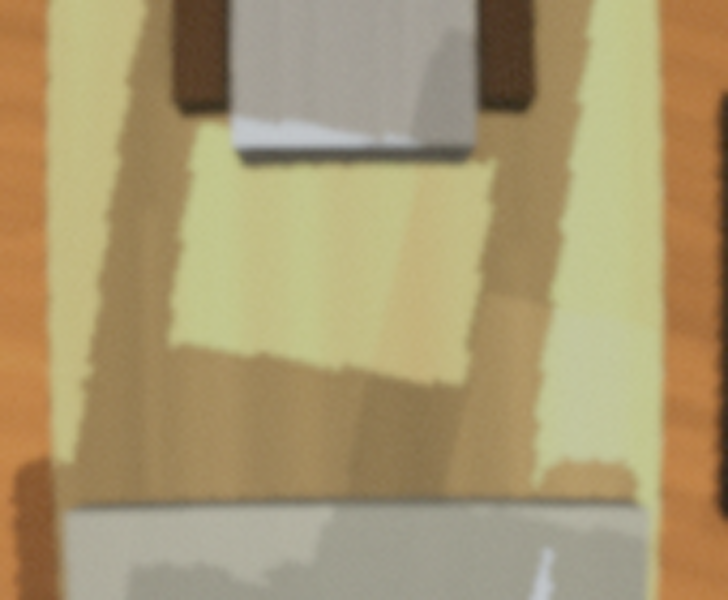

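```bash
python3 -m creep '[{"translation":[35,-0.8,0],"angular":[0,0,0],"jaw":0.3},{"translation":[65.6,-0.8,25],"angular":[0,0,0],"jaw":0.3},{"translation":[65.6,-0.8,70],"angular":[0,0,0],"jaw":0.3},{"translation":[65.6,-0.8,115],"angular":[0,0,0],"jaw":0.3},{"translation":[65.6,-0.8,140],"angular":[0,0,0],"jaw":0.3},{"translation":[65.6,-0.8,149],"angular":[0,0,0],"jaw":0.3},{"translation":[65.6,-0.8,152],"angular":[0,0,0],"jaw":0.3},{"translation":[65.6,-0.8,152],"angular":[0,0,0],"jaw":0.3}]'
python3 -c "
from h import *
p,r=pose();print(p,ctrl.get_obs()['ft_force'])
n=np.array([np.cos(.24),np.sin(.24)]);F=np.array([630.8,53]);print((p[:2]-F)@n,(p[:2]-F)@[-n[1],n[0]])"
```

```text
t: 5.6
ee_pos: [618.0, 49.4, 49.7]
orientation: [-0.376, 3.118, -0.0]
ft_force: [0.3, 0.7, -0.2]
width: 44.2
grasp_force: 30.0
[618.01882993  49.39834595  49.65525006] [ 0.26219319  0.67251044 -0.20869436]
-13.270958476480146 -0.4603056621524626
```

```bash
python3 -m creep '[{"translation":[0,0,0.6],"angular":[0,0,0],"jaw":0.3},{"translation":[0,0,0.6],"angular":[0,0,0],"jaw":0.3},{"translation":[0,0,0.6],"angular":[0,0,0],"jaw":0.8},{"translation":[0,0,0.6],"angular":[0,0,0],"jaw":0.8},{"translation":[0,0,0.6],"angular":[0,0,0],"jaw":0.8},{"translation":[0,0,-15],"angular":[0,0,0],"jaw":0.8},{"translation":[0,0,-50],"angular":[0,0,0],"jaw":1},{"translation":[0,0,-100],"angular":[0,0,0],"jaw":1}]'
python3 - <<'E'
from h import *
print(ctrl.get_obs()['t']); go(497.5,306.9,150,.401)
E
```

```text
t: 6.6
ee_pos: [616.6, 48.9, 149.5]
orientation: [0.375, -3.117, -0.0]
ft_force: [0.7, 0.4, 0.6]
width: 86.1
grasp_force: 0.0
6.6
move [54.6, 278.9, -0.3] [0.001, -0.002, -0.162]
```

```bash
python3 -m creep '[{"translation":[9,45,-5],"angular":[0,0,-0.03],"jaw":1},{"translation":[19,98,-5],"angular":[0,0,-0.06],"jaw":1},{"translation":[30,152,-5],"angular":[0,0,-0.09],"jaw":1},{"translation":[40,205,-5],"angular":[0,0,-0.12],"jaw":1},{"translation":[49,250,0],"angular":[0,0,-0.15],"jaw":1},{"translation":[54.5,279,10],"angular":[0,0,-0.162],"jaw":1},{"translation":[54.5,279,25],"angular":[0,0,-0.162],"jaw":1},{"translation":[54.5,279,30],"angular":[0,0,-0.162],"jaw":1}]'
python3 - <<'E'
from h import *
print(ctrl.get_obs()['t']); go(497.6,307,45,.401)
E
```

```text
t: 7.6
ee_pos: [498.1, 306.4, 118.1]
orientation: [0.626, -3.078, 0.001]
ft_force: [0.1, 0.1, 1.5]
width: 88.0
grasp_force: 0.0
7.6
move [0.2, 0.8, 73.1] [-0.0, -0.001, 0.0]
```

```bash
python3 -m creep '[{"translation":[0,0.5,30],"angular":[0,0,0],"jaw":1},{"translation":[0,0.5,60],"angular":[0,0,0],"jaw":1},{"translation":[0,0.5,73],"angular":[0,0,0],"jaw":1},{"translation":[0,0.5,73],"angular":[0,0,0],"jaw":0.3},{"translation":[0,0.5,73],"angular":[0,0,0],"jaw":0.3},{"translation":[0,0.5,73],"angular":[0,0,0],"jaw":0.3},{"translation":[0,0.5,73],"angular":[0,0,0],"jaw":0.3},{"translation":[0,0.5,73],"angular":[0,0,0],"jaw":0.3}]'
python3 -m creep '[{"translation":[0,0,0],"angular":[0,0,0],"jaw":0.3},{"translation":[0,0,-35],"angular":[0,0,0],"jaw":0.3},{"translation":[0,0,-75],"angular":[0,0,0],"jaw":0.3},{"translation":[0,0,-115],"angular":[0,0,0],"jaw":0.3},{"translation":[0,-40,-125],"angular":[0,0,0],"jaw":0.3},{"translation":[0,-95,-125],"angular":[0,0,0],"jaw":0.3},{"translation":[0,-100,-125],"angular":[0,0,0],"jaw":0.3},{"translation":[0,-100,-125],"angular":[0,0,0],"jaw":0.3}]'
python3 - <<'E'
from h import *
print(ctrl.get_obs()['t']); n=np.array([np.cos(.24),np.sin(.24)]);T=np.array([630.8,53])-42*n; go(*T,170,.24); go(*T,48,.24)
E
```

```text
t: 8.6
ee_pos: [498.4, 307.7, 46.1]
orientation: [-0.626, 3.078, 0.0]
ft_force: [-0.4, -1.2, 3.0]
width: 43.6
grasp_force: 30.0
t: 9.6
ee_pos: [537.0, 215.3, 170.4]
orientation: [0.624, -3.078, -0.0]
ft_force: [0.2, 0.2, -1.2]
width: 43.7
grasp_force: 30.0
9.6
move [18.3, -179.3, 0.3] [0.0, -0.001, 0.16]
move [18.2, -179.3, 122.3] [0.0, -0.001, 0.16]
```

```bash
python3 -m creep '[{"translation":[5,-45,0],"angular":[0,0,0.04],"jaw":0.3},{"translation":[10,-95,0],"angular":[0,0,0.08],"jaw":0.3},{"translation":[15,-145,0],"angular":[0,0,0.12],"jaw":0.3},{"translation":[18,-175,0],"angular":[0,0,0.16],"jaw":0.3},{"translation":[18,-179,10],"angular":[0,0,0.16],"jaw":0.3},{"translation":[18,-179,30],"angular":[0,0,0.16],"jaw":0.3},{"translation":[18,-179,40],"angular":[0,0,0.16],"jaw":0.3},{"translation":[18,-179,40],"angular":[0,0,0.16],"jaw":0.3}]'
python3 - <<'E'
from h import *
i=ctrl.camera_info('wrist'); im=snap('wrist','w3'); print(pose()[0])
cv2.imwrite('pics/w3b.png',cv2.resize(im[:,:,::-1],(800,600),interpolation=cv2.INTER_CUBIC))
n=np.array([np.cos(.24),np.sin(.24)]);T=np.array([630.8,53])-42*n; go(*T,48,.24)
E
```

```text
t: 10.6
ee_pos: [589.6, 44.9, 129.6]
orientation: [0.38, -3.116, -0.0]
ft_force: [-0.3, -0.6, -1.5]
width: 43.9
grasp_force: 30.0
[590.19911136  44.70923012 130.31911041]
move [0.5, -1.6, 82.3] [0.0, -0.001, 0.003]
```

View pics/w3b.png

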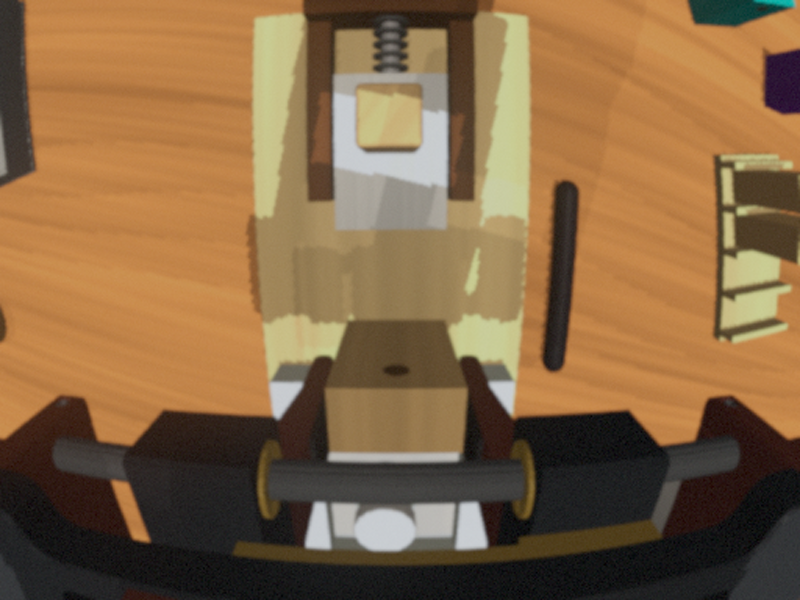

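The second block hangs straight above the gap, hiding the first. The jaw's face is at v≈229, the grip's top is at (389,115), and the rack has two blocks left. I'll lower it with about 3 mm of clearance.

```bash
python3 -m creep '[{"translation":[1.2,-1.4,10],"angular":[0,0,0],"jaw":0.3},{"translation":[1.2,-1.4,30],"angular":[0,0,0],"jaw":0.3},{"translation":[1.2,-1.4,52],"angular":[0,0,0],"jaw":0.3},{"translation":[1.2,-1.4,70],"angular":[0,0,0],"jaw":0.3},{"translation":[1.2,-1.4,79],"angular":[0,0,0],"jaw":0.3},{"translation":[1.2,-1.4,82],"angular":[0,0,0],"jaw":0.3},{"translation":[1.2,-1.4,82.5],"angular":[0,0,0],"jaw":0.3},{"translation":[1.2,-1.4,82.5],"angular":[0,0,0],"jaw":0.3}]'
python3 - <<'E'
from h import *
i=ctrl.camera_info('wrist')
for u,v,z in[(334,229,42),(447,229,42),(389.5,116,96)]:
    p=atz('wrist',u*.64,v*.64,z,i); print(p.round(1))
n=np.array([np.cos(.24),np.sin(.24)]);F=np.array([630.8,53]);p=pose()[0];print(p,(p[:2]-F)@n,(p[:2]-F)@[-n[1],n[0]])
E
```

```text
t: 11.65
ee_pos: [590.2, 42.0, 48.7]
orientation: [-0.378, 3.118, -0.0]
ft_force: [0.6, 0.3, -0.3]
width: 43.7
grasp_force: 30.0
[539.9   6.6  42. ]
[530.1  46.9  42. ]
[501.4  18.9  96. ]
[590.1642991   42.01907698  48.72967334] -42.081193657829324 -1.0069747017723003
```

```bash
python3 -m creep '[{"translation":[0,0,0.6],"angular":[0,0,0],"jaw":0.3},{"translation":[0,0,0.6],"angular":[0,0,0],"jaw":0.3},{"translation":[0,0,0.6],"angular":[0,0,0],"jaw":0.8},{"translation":[0,0,0.6],"angular":[0,0,0],"jaw":0.8},{"translation":[0,0,0.6],"angular":[0,0,0],"jaw":0.8},{"translation":[0,0,-15],"angular":[0,0,0],"jaw":0.8},{"translation":[0,0,-50],"angular":[0,0,0],"jaw":1},{"translation":[0,0,-100],"angular":[0,0,0],"jaw":1}]'
python3 - <<'E'
from h import *
print(ctrl.get_obs()['t']); go(468.1,294.5,120,.401)
E
```

```text
t: 12.65
ee_pos: [588.9, 41.9, 149.1]
orientation: [0.378, -3.117, -0.0]
ft_force: [0.2, 0.5, 0.3]
width: 86.0
grasp_force: 0.0
12.65
move [56.9, 274.1, 29.3] [0.001, -0.002, -0.16]
```

```bash
python3 -m creep '[{"translation":[9,45,-5],"angular":[0,0,-0.03],"jaw":1},{"translation":[20,98,-5],"angular":[0,0,-0.06],"jaw":1},{"translation":[31,150,-5],"angular":[0,0,-0.09],"jaw":1},{"translation":[42,203,-5],"angular":[0,0,-0.12],"jaw":1},{"translation":[51,248,0],"angular":[0,0,-0.15],"jaw":1},{"translation":[57,274,10],"angular":[0,0,-0.16],"jaw":1},{"translation":[57,274,25],"angular":[0,0,-0.16],"jaw":1},{"translation":[57,274,29],"angular":[0,0,-0.16],"jaw":1}]'
python3 - <<'E'
from h import *
print(ctrl.get_obs()['t']); go(468.2,294.6,45,.401)
E
```

```text
t: 13.65
ee_pos: [468.6, 293.7, 118.5]
orientation: [0.626, -3.077, 0.001]
ft_force: [-0.2, 0.5, 0.5]
width: 87.6
grasp_force: 0.0
13.65
move [-0.1, 1.1, 73.5] [-0.0, -0.001, 0.0]
```

```bash
python3 -m creep '[{"translation":[0,0.5,30],"angular":[0,0,0],"jaw":1},{"translation":[0,0.5,60],"angular":[0,0,0],"jaw":1},{"translation":[0,0.5,73],"angular":[0,0,0],"jaw":1},{"translation":[0,0.5,73],"angular":[0,0,0],"jaw":0.3},{"translation":[0,0.5,73],"angular":[0,0,0],"jaw":0.3},{"translation":[0,0.5,73],"angular":[0,0,0],"jaw":0.3},{"translation":[0,0.5,73],"angular":[0,0,0],"jaw":0.3},{"translation":[0,0.5,73],"angular":[0,0,0],"jaw":0.3}]'
python3 -m creep '[{"translation":[0,0,0],"angular":[0,0,0],"jaw":0.3},{"translation":[0,0,-35],"angular":[0,0,0],"jaw":0.3},{"translation":[0,0,-75],"angular":[0,0,0],"jaw":0.3},{"translation":[0,0,-115],"angular":[0,0,0],"jaw":0.3},{"translation":[0,-40,-125],"angular":[0,0,0],"jaw":0.3},{"translation":[0,-95,-125],"angular":[0,0,0],"jaw":0.3},{"translation":[0,-100,-125],"angular":[0,0,0],"jaw":0.3},{"translation":[0,-100,-125],"angular":[0,0,0],"jaw":0.3}]'
python3 - <<'E'
from h import *
print(ctrl.get_obs()['t']); n=np.array([np.cos(.24),np.sin(.24)]);T=np.array([630.8,53])-70.5*n; go(*T,130,.24); go(*T,48,.24)
E
```

```text
t: 14.65
ee_pos: [469.0, 295.1, 46.6]
orientation: [-0.626, 3.078, 0.0]
ft_force: [-0.1, -1.2, 4.6]
width: 44.0
grasp_force: 30.0
t: 15.65
ee_pos: [507.6, 202.7, 170.9]
orientation: [0.624, -3.078, -0.0]
ft_force: [-0.2, 0.3, -0.0]
width: 43.6
grasp_force: 30.0
15.65
move [14.4, -174.6, 40.9] [0.0, -0.001, 0.16]
move [14.4, -174.7, 122.9] [0.0, -0.001, 0.16]
```

```bash
python3 -m creep '[{"translation":[4,-45,0],"angular":[0,0,0.04],"jaw":0.3},{"translation":[8,-95,0],"angular":[0,0,0.08],"jaw":0.3},{"translation":[12,-142,0],"angular":[0,0,0.12],"jaw":0.3},{"translation":[14,-172,0],"angular":[0,0,0.16],"jaw":0.3},{"translation":[14.4,-175.5,10],"angular":[0,0,0.161],"jaw":0.3},{"translation":[14.4,-175.5,30],"angular":[0,0,0.161],"jaw":0.3},{"translation":[14.4,-175.5,40],"angular":[0,0,0.161],"jaw":0.3},{"translation":[14.4,-175.5,40],"angular":[0,0,0.161],"jaw":0.3}]'
python3 - <<'E'
from h import *
i=ctrl.camera_info('wrist'); im=snap('wrist','w4'); j=snap('side','s4')
a=cv2.resize(im[100:250,120:380,::-1],(780,450)); 
b=cv2.resize(j[110:260,170:370,::-1],(600,450))
cv2.imwrite('pics/s4b.png',b)
n=np.array([np.cos(.24),np.sin(.24)]);F=np.array([630.8,53]);T=F-70.5*n; go(*T,48,.24)
E
```

```text
t: 16.65
ee_pos: [562.1, 36.9, 130.1]
orientation: [0.379, -3.116, -0.001]
ft_force: [0.7, -0.3, -0.9]
width: 44.2
grasp_force: 30.0
move [0.8, -0.0, 83.3] [0.0, 0.0, 0.001]
```

View pics/s4b.png

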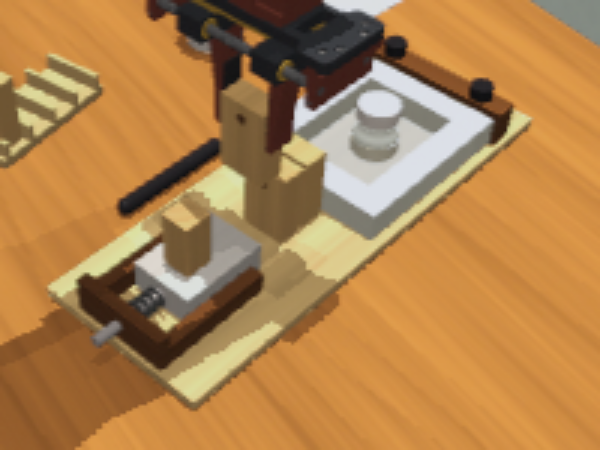

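The two placed blocks stand upright and aligned at (290,190), next to the frame. The third hangs in front of them at (245,135), so I'll lower it.

```bash
python3 -m creep '[{"translation":[0.8,0,10],"angular":[0,0,0],"jaw":0.3},{"translation":[0.8,0,30],"angular":[0,0,0],"jaw":0.3},{"translation":[0.8,0,52],"angular":[0,0,0],"jaw":0.3},{"translation":[0.8,0,70],"angular":[0,0,0],"jaw":0.3},{"translation":[0.8,0,79],"angular":[0,0,0],"jaw":0.3},{"translation":[0.8,0,82],"angular":[0,0,0],"jaw":0.3},{"translation":[0.8,0,83],"angular":[0,0,0],"jaw":0.3},{"translation":[0.8,0,83],"angular":[0,0,0],"jaw":0.3}]'
python3 -m creep '[{"translation":[0,0,0.5],"angular":[0,0,0],"jaw":0.3},{"translation":[0,0,0.5],"angular":[0,0,0],"jaw":0.3},{"translation":[0,0,0.5],"angular":[0,0,0],"jaw":0.8},{"translation":[0,0,0.5],"angular":[0,0,0],"jaw":0.8},{"translation":[0,0,0.5],"angular":[0,0,0],"jaw":0.8},{"translation":[0,0,-15],"angular":[0,0,0],"jaw":0.8},{"translation":[0,0,-50],"angular":[0,0,0],"jaw":0.8},{"translation":[0,0,-85],"angular":[0,0,0],"jaw":0.8}]'
python3 - <<'E'
from h import *
n=np.array([np.cos(.24),np.sin(.24)]);F=np.array([630.8,53]);T=F-(89+55)*n; print(T);go(*T,130,.24);go(*T,52,.24)
E
```

```text
t: 17.75
ee_pos: [562.8, 35.5, 48.7]
orientation: [-0.376, 3.118, -0.0]
ft_force: [-0.0, -0.3, 0.0]
width: 44.4
grasp_force: 30.0
t: 18.75
ee_pos: [562.3, 35.5, 134.8]
orientation: [-0.376, 3.119, -0.0]
ft_force: [0.8, 0.1, 1.1]
width: 70.1
grasp_force: 0.0
[490.92733162  18.77082179]
move [73.3, 0.7, 4.8] [-0.0, 0.0, 0.0]
move [73.3, 0.8, 82.8] [-0.0, 0.0, 0.0]
```

```bash
python3 -m creep '[{"translation":[40,0.5,0],"angular":[0,0,0],"jaw":0.8},{"translation":[73,0.5,0],"angular":[0,0,0],"jaw":0.8},{"translation":[73,0.5,30],"angular":[0,0,0],"jaw":0.8},{"translation":[73,0.5,60],"angular":[0,0,0],"jaw":0.8},{"translation":[73,0.5,80],"angular":[0,0,0],"jaw":0.8},{"translation":[73,0.5,82],"angular":[0,0,0],"jaw":0.8},{"translation":[73,0.5,82],"angular":[0,0,0],"jaw":0.1},{"translation":[73,0.5,82],"angular":[0,0,0],"jaw":0.1}]'
python3 -m creep '[{"translation":[0,0,0],"angular":[0,0,0],"jaw":0.1},{"translation":[0,0,0],"angular":[0,0,0],"jaw":0.1},{"translation":[0,0,0],"angular":[0,0,0],"jaw":0.1},{"translation":[0,0,0],"angular":[0,0,0],"jaw":0.1},{"translation":[0,0,0],"angular":[0,0,0],"jaw":0.1},{"translation":[0,0,0],"angular":[0,0,0],"jaw":0.1},{"translation":[0,0,0],"angular":[0,0,0],"jaw":0.1},{"translation":[0,0,0],"angular":[0,0,0],"jaw":0.1}]'
```

```text
t: 19.75
ee_pos: [492.0, 18.6, 52.2]
orientation: [-0.376, 3.117, -0.0]
ft_force: [0.6, 0.1, 0.7]
width: 54.1
grasp_force: 0.0
t: 20.75
ee_pos: [491.7, 17.6, 51.5]
orientation: [-0.378, 3.118, -0.002]
ft_force: [0.1, -7.3, 3.2]
width: 28.0
grasp_force: 30.0
```

```bash
python3 -m creep '[{"translation":[-2,-0.7,0],"angular":[0,0,0],"jaw":0.1},{"translation":[-4,-0.7,0],"angular":[0,0,0],"jaw":0.1},{"translation":[-6,-0.7,0],"angular":[0,0,0],"jaw":0.1},{"translation":[-8,-0.7,0],"angular":[0,0,0],"jaw":0.1},{"translation":[-10,-0.7,0],"angular":[0,0,0],"jaw":0.1},{"translation":[-12,-0.7,0],"angular":[0,0,0],"jaw":0.1},{"translation":[-13,-0.7,0],"angular":[0,0,0],"jaw":0.1},{"translation":[-13,-0.7,0],"angular":[0,0,0],"jaw":0.1}]'
```

```text
t: 21.75
ee_pos: [503.6, 20.6, 51.5]
orientation: [0.378, -3.118, 0.001]
ft_force: [-3.6, -3.2, 6.1]
width: 27.8
grasp_force: 30.0
```

```bash
python3 -m creep '[{"translation":[-0.5,0,0],"angular":[0,0,0],"jaw":0.1},{"translation":[-1,0,0],"angular":[0,0,0],"jaw":0.1},{"translation":[-1.5,0,0],"angular":[0,0,0],"jaw":0.1},{"translation":[-2,0,0],"angular":[0,0,0],"jaw":0.1},{"translation":[-2.5,0,0],"angular":[0,0,0],"jaw":0.1},{"translation":[-2.5,0,0],"angular":[0,0,0],"jaw":0.1},{"translation":[-2.5,0,0],"angular":[0,0,0],"jaw":0.1},{"translation":[-2.5,0,0],"angular":[0,0,0],"jaw":0.1}]'
python3 - <<'E'
from h import *
o=ctrl.get_obs();print(o['ft_force']@[.971,.238,0])
im=snap('side','s5'); cv2.imwrite('pics/s5b.png',cv2.resize(im[130:240,190:340,::-1],(750,550),interpolation=cv2.INTER_CUBIC))
E
```

```text
t: 22.75
ee_pos: [505.8, 21.2, 51.5]
orientation: [0.378, -3.118, 0.001]
ft_force: [-3.6, -3.8, 6.4]
width: 28.0
grasp_force: 30.0
-4.43786144050679
```

View pics/s5b.png

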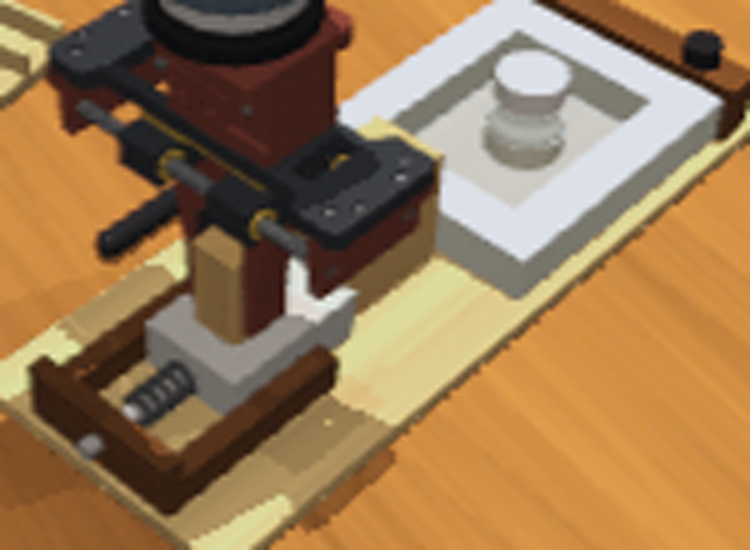

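The jaw at (270,330) is moving with the grip and has nearly closed on the stack, which still stands upright. I'll push on slowly.

```bash
python3 -m creep '[{"translation":[-0.4,0,0],"angular":[0,0,0],"jaw":0.1},{"translation":[-0.8,0,0],"angular":[0,0,0],"jaw":0.1},{"translation":[-1.2,0,0],"angular":[0,0,0],"jaw":0.1},{"translation":[-1.6,0,0],"angular":[0,0,0],"jaw":0.1},{"translation":[-2,0,0],"angular":[0,0,0],"jaw":0.1},{"translation":[-2,0,0],"angular":[0,0,0],"jaw":0.1},{"translation":[-2,0,0],"angular":[0,0,0],"jaw":0.1},{"translation":[-2,0,0],"angular":[0,0,0],"jaw":0.1}]'
```

```text
t: 23.8
ee_pos: [507.6, 21.6, 51.5]
orientation: [0.378, -3.117, 0.001]
ft_force: [-4.8, -3.2, 6.3]
width: 27.9
grasp_force: 30.0
```

```bash
python3 -m creep '[{"translation":[-0.4,0,0],"angular":[0,0,0],"jaw":0.1},{"translation":[-0.8,0,0],"angular":[0,0,0],"jaw":0.1},{"translation":[-1.2,0,0],"angular":[0,0,0],"jaw":0.1},{"translation":[-1.5,0,0],"angular":[0,0,0],"jaw":0.1},{"translation":[-1.5,0,0],"angular":[0,0,0],"jaw":0.1},{"translation":[-1.5,0,0],"angular":[0,0,0],"jaw":0.1},{"translation":[-1.5,0,0],"angular":[0,0,0],"jaw":0.1},{"translation":[-1.5,0,0],"angular":[0,0,0],"jaw":0.1}]'
```

```text
t: 24.8
ee_pos: [509.0, 21.9, 51.4]
orientation: [0.378, -3.117, 0.001]
ft_force: [-4.9, -3.5, 7.0]
width: 28.1
grasp_force: 30.0
```

```bash
python3 -m creep '[{"translation":[-0.3,0,0],"angular":[0,0,0],"jaw":0.1},{"translation":[-0.6,0,0],"angular":[0,0,0],"jaw":0.1},{"translation":[-0.9,0,0],"angular":[0,0,0],"jaw":0.1},{"translation":[-1.2,0,0],"angular":[0,0,0],"jaw":0.1},{"translation":[-1.5,0,0],"angular":[0,0,0],"jaw":0.1},{"translation":[-1.5,0,0],"angular":[0,0,0],"jaw":0.1},{"translation":[-1.5,0,0],"angular":[0,0,0],"jaw":0.1},{"translation":[-1.5,0,0],"angular":[0,0,0],"jaw":0.1}]'
```

```text
t: 25.8
ee_pos: [510.4, 22.3, 51.5]
orientation: [0.378, -3.117, 0.001]
ft_force: [-5.5, -4.0, 6.9]
width: 27.6
grasp_force: 30.0
```

```bash
python3 -m creep '[{"translation":[-0.3,0,0],"angular":[0,0,0],"jaw":0.1},{"translation":[-0.6,0,0],"angular":[0,0,0],"jaw":0.1},{"translation":[-0.9,0,0],"angular":[0,0,0],"jaw":0.1},{"translation":[-1.2,0,0],"angular":[0,0,0],"jaw":0.1},{"translation":[-1.5,0,0],"angular":[0,0,0],"jaw":0.1},{"translation":[-1.5,0,0],"angular":[0,0,0],"jaw":0.1},{"translation":[-1.5,0,0],"angular":[0,0,0],"jaw":0.1},{"translation":[-1.5,0,0],"angular":[0,0,0],"jaw":0.1}]'
```

```text
t: 26.8
ee_pos: [510.7, 22.4, 51.4]
orientation: [0.378, -3.115, 0.001]
ft_force: [-8.5, -5.3, 10.6]
width: 28.1
grasp_force: 30.0
```

```bash
python3 -m creep '[{"translation":[-0.5,0,0],"angular":[0,0,0],"jaw":0.1},{"translation":[-1,0,0],"angular":[0,0,0],"jaw":0.1},{"translation":[-1.5,0,0],"angular":[0,0,0],"jaw":0.1},{"translation":[-2,0,0],"angular":[0,0,0],"jaw":0.1},{"translation":[-2.5,0,0],"angular":[0,0,0],"jaw":0.1},{"translation":[-2.5,0,0],"angular":[0,0,0],"jaw":0.1},{"translation":[-2.5,0,0],"angular":[0,0,0],"jaw":0.1},{"translation":[-2.5,0,0],"angular":[0,0,0],"jaw":0.1}]'
```

```text
t: 27.8
ee_pos: [510.8, 22.5, 51.3]
orientation: [0.378, -3.11, 0.001]
ft_force: [-14.0, -9.2, 18.6]
width: 27.8
grasp_force: 30.0
```

```bash
python3 -m creep '[{"translation":[-0.5,0,-0.3],"angular":[0,0,0],"jaw":0.1},{"translation":[-1,0,-0.6],"angular":[0,0,0],"jaw":0.1},{"translation":[-1.5,0,-0.9],"angular":[0,0,0],"jaw":0.1},{"translation":[-2,0,-1.2],"angular":[0,0,0],"jaw":0.1},{"translation":[-2.5,0,-1.2],"angular":[0,0,0],"jaw":0.1},{"translation":[-2.5,0,-1.2],"angular":[0,0,0],"jaw":0.1},{"translation":[-2.5,0,-1.2],"angular":[0,0,0],"jaw":0.1},{"translation":[-2.5,0,-1.2],"angular":[0,0,0],"jaw":0.1}]'
python3 - <<'E'
from h import *
im=snap('side','s6'); cv2.imwrite('pics/s6b.png',cv2.resize(im[120:240,130:340,::-1],(788,450),interpolation=cv2.INTER_CUBIC))
E
```

```text
t: 28.8
ee_pos: [511.0, 22.5, 51.4]
orientation: [0.377, -3.106, 0.002]
ft_force: [-16.9, -11.9, 10.7]
width: 27.8
grasp_force: 30.0
```

View pics/s6b.png

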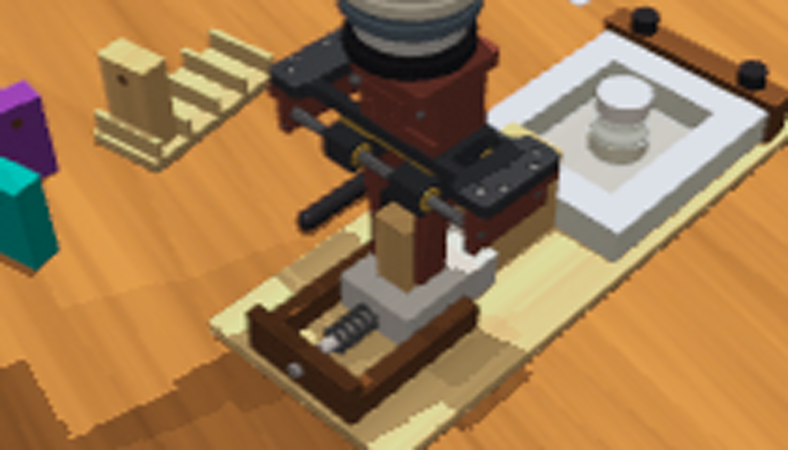

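The jaw is shut on the stack against the frame, and the spare block stands in the rack at (135,90). The push is about 19 N. I'll firm it up slightly, take out the sideways load, and check that it holds.

```bash
python3 -m creep '[{"translation":[-0.5,-0.4,-0.3],"angular":[0,0,0],"jaw":0.1},{"translation":[-1,-0.8,-0.6],"angular":[0,0,0],"jaw":0.1},{"translation":[-1.5,-1,-0.9],"angular":[0,0,0],"jaw":0.1},{"translation":[-2,-1,-1],"angular":[0,0,0],"jaw":0.1},{"translation":[-2.5,-1,-1],"angular":[0,0,0],"jaw":0.1},{"translation":[-2.5,-1,-1],"angular":[0,0,0],"jaw":0.1},{"translation":[-2.5,-1,-1],"angular":[0,0,0],"jaw":0.1},{"translation":[-2.5,-1,-1],"angular":[0,0,0],"jaw":0.1}]'
python3 -m creep '[{"translation":[0,0,0],"angular":[0,0,0],"jaw":0.1},{"translation":[0,0,0],"angular":[0,0,0],"jaw":0.1},{"translation":[0,0,0],"angular":[0,0,0],"jaw":0.1},{"translation":[0,0,0],"angular":[0,0,0],"jaw":0.1},{"translation":[0,0,0],"angular":[0,0,0],"jaw":0.1},{"translation":[0,0,0],"angular":[0,0,0],"jaw":0.1},{"translation":[0,0,0],"angular":[0,0,0],"jaw":0.1},{"translation":[0,0,0],"angular":[0,0,0],"jaw":0.1}]'
```

```text
t: 29.85
ee_pos: [511.2, 22.6, 51.3]
orientation: [0.377, -3.101, 0.0]
ft_force: [-21.3, -8.6, 6.5]
width: 28.2
grasp_force: 30.0
t: 30.85
ee_pos: [511.2, 22.6, 51.3]
orientation: [0.377, -3.101, 0.0]
ft_force: [-20.7, -8.5, 7.9]
width: 27.9
grasp_force: 30.0
```

The push is steady at about 22-23 N with no slip, so I'm handing in.

```bash
python3 -c "
from workcell import ctrl
print(ctrl.close_job())"
```

```text
the job is handed in; nothing more can be done
None
```

I stood three blocks upright in the gap, closed the jaw on them after about 20 mm of its 32 mm travel, and handed the job in at about 31 s with the jaw still held at about 22 N; the fourth block stayed standing in the rack.

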